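Feed a brass strip into the disc cutter and hold it for the punch

TASK

Pick up the wooden ring clamp that holds the brass strip (not the copper one) and slide the strip into the front of the disc cutter, level between its two steel plates, until it drags snugly under the sprung guide plate and covers the big middle hole completely, without poking out at the back. Ease it in gently, square to the cutter, and leave everything else on the table where it is. Finish while still holding the clamp, keeping the strip still at that depth ready for punching: do not let go.

Things in the scene. Friction and masses are not known exactly. Their poses are not given: they have to be found in the camera images.
- brass_clamp: jeweller's ring clamp, a flat-lying wooden barrel 110 long, 28 wide, 28 high with a steel band, holding a BRASS strip in its jaws; 160 g, centre of mass near x = +35. Origin: centre of the barrel's underside; x along it towards the strip, z up. Strip 30 wide, 3 thick, mid-plane 14 above the underside, jutting from the jaws (x = +55) to x = +130; last 4 mm filed to a nose 1.2 thick
- brass_grip (a point): good place to grip the barrel across its 28 mm width: 20 ahead of the clamp's origin, 22 above its underside, 110 behind the strip's end. Held here, the gripper stays 60 mm in front of the guide plate when the job is done
- brass_tip (a point): middle of the end (nose) of the brass strip: 130 ahead of the clamp's origin, 14 above its underside
- copper_clamp: bystander: an identical ring clamp with a COPPER strip; same frame and sizes
- cutter: disc cutter, screwed to the table. Origin: underside centre of its wooden mount (100 deep in x, 170 wide in y, 15 high); x is the feed direction, open front to back, z up. Steel die plate 116 wide, flat top 40 above the table from x = -28 to +38; in front of it (x = -38 to -28) its feed edge is bevelled down by 6. The strip slides along +x on the die plate, midway between the bolts
- guide_mid (a point): middle of the top of the guide plate, 55 above the table at rest, over the cutter's origin. Steel plate 110 wide in y, x = -28 to +28, 14 thick, over the die plate. Its weight and four springs under bolt heads (76 above the table, at x = -8 and +22, y = -48 and +48) press it down; it moves only up and down
- mouth (a point): middle of the throat's front edge, level with the die plate's top (40 above the table), at cutter x = -28. Here the throat is about 5.4 high; the guide plate's underside slopes down to a gap of 1 at x = -16, so a 3 mm strip begins to lift the plate when its nose is 6 to 10 inside the mouth
- bore (a point): centre of the big middle hole (17 across) through the guide plate, level with the die plate's top: cutter x = +4, y = 0. Smaller holes at y = -32 and +32. The strip covers the big hole when its end is past cutter x = +12.5 and it is centred to about 5; the plates' back edge is at x = +28
- guide_plate (a joint): lift of the guide plate, m: 0 at rest (1 mm gap), about 0.002 with the flat strip under it, at most 0.012. It presses down with about 6 N: the strip needs 8 to 18 N to push in and drags with 6 to 15 N from then on, enough to hold back a soft arm by some mm
- punch_large: bystander: steel punch standing upright, 16 diameter, 58 high; origin at its underside
- punch_small: bystander: steel punch standing upright, 12 diameter, 55 high; origin at its underside
- hammer: bystander: brass-headed hammer lying flat, 240 long; origin at its underside
- spool_blue: bystander: thread spool, 52 diameter, 40 high, blue; origin at its underside
- spool_red: bystander: thread spool, 52 diameter, 40 high, red; origin at its underside
- bottle: bystander: small clear bottle with a cork, 44 diameter, 85 high; origin at its underside
- dish: bystander: white ceramic bowl, 90 across, 30 high; origin at its underside
There are look-alikes about, which are no part of the job. What is shaped like the brass_clamp but black or green is not meant.

How it is judged (in metres and radians):
On the way, in this order (a step that is already met when the one before it is completed fails the run):
1. the brass strip's clamp is picked up in the fingers, clear of the table (contact force between the fingers and brass_clamp above 3 N and height (world z) of brass_clamp above 0.018 m), for 0.1 s.
2. the strip's nose enters from the front and lifts the guide plate (x of brass_tip in the frame of cutter between -0.026 and 0.012 m and y of brass_tip in the frame of cutter between -0.015 and 0.015 m and value of joint guide_plate above 0.0008 m), for 0.04 s.
At the end, for the whole second after the job is handed in: Brass strip between the plates: its end 12.5 to 28 mm in cutter x, centred within 5.5 mm, square within 0.10 rad, level within 0.08 rad, the guide plate riding 1 to 4.5 mm up on it and pressing with over 3 N; the fingers still grip the clamp (over 3 N), clear of the table and still (all of step 1 and x of brass_tip in the frame of cutter between 0.0125 and 0.028 m and y of brass_tip in the frame of cutter between -0.0055 and 0.0055 m and z of brass_tip in the frame of cutter between 0.0395 and 0.044 m and angle between the x axis of brass_clamp and the x axis of cutter, either way round below 0.1 rad and angle between brass_clamp's own z axis and vertical below 0.08 rad and value of joint guide_plate between 0.001 and 0.0045 m and contact force between brass_clamp and cutter above 3 N and linear speed of brass_clamp below 0.01 m/s); the arm keeps its last pose, push and grip.
It fails at once if the copper strip's clamp is disturbed (moved over 20 mm) (distance of copper_clamp from where it was at the start of the episode above 0.02 m).
It fails at once if another thing on the table is disturbed (moved over 20 mm) (distance of any of punch_large, punch_small, hammer, spool_blue, spool_red, bottle, dish from where it was at the start of the episode above 0.02 m).
It fails at once if the strip is rammed into the cutter (over 60 N between them) (contact force between brass_clamp and cutter above 60 N).
It fails at once if the guide plate is prised up by more than 7 mm (value of joint guide_plate above 0.007 m).
It also fails if it takes over 45 s, if anything falls off the work surface, if the arm or the gripper's body presses on something with over 40 N, if the wrist force passes 120 N, or if a joint passes its speed limit or range.

ROBOT

A 7-joint arm with a two-finger parallel gripper is mounted at the origin on the work surface. World frame = base frame: x ahead of the robot, y to its left, z up, the work surface at z = 0. Lengths are in m, angles in degrees, forces in N, time in s.
With the tool pointing down it reaches from about 0.425 to 0.875 m from the base axis. Payload 4.7 kg.
Tool frame: the origin (TCP) lies on the front face of the gripper's body, between the roots of the fingers; the fingertips stand 70 mm ahead of it and the grasp point (between the pads) lies 51 mm ahead of it; z points along the fingers, x is the direction in which the jaws open and shut, and the axes are right-handed (so a half turn about z gives the same grasp; the last joint's range is limited). The gripper opens to 87 mm and grips with 3 to 60 N. Pads are 19 mm wide; open, the fingers measure 117 mm over their backs; the gripper's body (75 mm by 190 mm) begins 51 mm behind the grasp point.
Start: joints at [-69.379, 18.392, -4.016, 83.108, 1.295, 78.541, -3.26], TCP at [0.22, 0.612, 0.292] pointing down, gripper open.
Joint ranges: [-163.93, 163.93], [-17.29, 119.83], [-79.2, 71.16], [3.27, 140.29], [-89.18, 269.18], [5.43, 117.66], [-154.24, 154.24]. Speed limits (degrees/s): [147.25, 147.25, 180, 180, 180, 180, 180].

INTERFACE

Orientations are given as [roll, pitch, yaw] about the fixed x, y, z axes, in that order (R = Rz(yaw) Ry(pitch) Rx(roll)).
In Python, from cell import * gives the robot as it stands. The module is installed in compiled form; this text tells all that it offers.
- The arm moves only by the shell command python3 -m crank 'ROWS' [FORCE]. ROWS is JSON, a list of rows, each a list of 7 numbers: the finger opening in mm, from 0 to 87, then the shift along the world's x, y, z in mm, then the turn, a rotation vector about the world's x, y, z in degrees. In form: [[gripper, dx, dy, dz, wx, wy, wz], ...]. A call has 1 to 8 rows; each row is the pose to reach, as a shift and turn from the pose measured when the call began; what a row does not reach only later rows make up. A row lasts 1/10 s, in which the tool goes at most 50 mm and 8.59 degrees, less where a joint would pass 70% of its speed; a pose out of reach is approached as far as the arm can. A call with a gripper value outside its range is refused whole. The fingers move at their own pace and stop on an object; FORCE is the grip in N (left out, the last holds). Time passes only in rows, so rows that repeat a pose let the fingers close. It gives the time, the measured TCP pose, the force and the opening at its end, in the units of the state.
- get_obs(): the state, without advancing time (a new reading comes with each control period).
- read_camera(name): name is "side" or "top" or "wrist"; returns a dict with "img" (384x512x3 uint8, red, green, blue), "K" (3x3 intrinsics, pixels), "cam_to_world" (4x4, takes a point from camera to world coordinates). Camera axes: x right, y down, z forward; pixel columns grow to the right and rows downward; lengths in m; the calibration is good to about 2 mm. A picture is of the moment at which its call begins. There is no depth.
- sign_off(): hands the job in, once; it reports no verdict.
The state is a dict: "time_s": time; "qpos": joint angles; "joint_velocities": joint speeds; "effort": joint torques, N m; "tool_pos": TCP position; "tool_rot": TCP orientation; "force": force on the tool from outside, world axes, zero at the start; "wrist_torque": the same for the moment, N m; "grip_width": finger opening in m.
Only numpy, scipy, OpenCV 4.12 (cv2) and the standard library are available. Lean on these libraries where they do the work, as an engineer would, in place of code of your own. Each camera call takes 0.05 s, during which the arm holds its last target.

## Working session

There is one attempt and no reset: what is moved stays moved. The work goes in short steps, Python scripts to look and compute and a shell command to move; the robot and the scene stay as the last step left them, time stands still between calls to the robot, and variables do not carry over. Pictures are saved under pics/ and viewed, and the job is handed in when it is done.

```bash
mkdir -p pics; ls; python3 - <<'E'
from cell import *
import cv2
o=get_obs(); print(o)
for n in ["side","top","wrist"]:
    c=read_camera(n); cv2.imwrite(f"pics/{n}0.png",cv2.cvtColor(c["img"],cv2.COLOR_RGB2BGR)); print(n,c["K"],c["cam_to_world"])
E
```

```text
pics
{'time_s': 0.0, 'qpos': array([-69.37875573,  18.43862172,  -4.01297031,  83.17633958,
         1.29508101,  78.54147315,  -3.25968374]), 'joint_velocities': array([ 0.06253508,  0.00054091, -0.02781319, -0.02647083, -0.01811949,
        0.00112335, -0.0060944 ]), 'effort': array([ 3.09953816e-05, -4.91286063e+01, -4.03533652e-01, -3.12527275e+01,
       -6.38065115e-02,  4.37069067e-02,  1.76980120e-04]), 'tool_pos': array([0.22024277, 0.61108776, 0.29115342]), 'tool_rot': array([1.79993228e+02, 1.11194445e-01, 7.01864326e+01]), 'force': array([0.46445907, 0.01297938, 0.65702672]), 'wrist_torque': array([ 0.03194906, -0.00574578, -0.00126954]), 'grip_width': 0.08696459284361142}
side [[444.79751057   0.         251.83102812]
 [  0.         444.79751057 190.36923997]
 [  0.           0.           1.        ]] [[ 0.72625576 -0.51482611  0.45552897 -0.07223218]
 [-0.68733561 -0.5331758   0.49324773 -0.63264464]
 [-0.01105979 -0.67132529 -0.74108032  1.01676527]
 [ 0.          0.          0.          1.        ]]
top [[442.17539432   0.         252.28939991]
 [  0.         442.17539432 193.53196251]
 [  0.           0.           1.        ]] [[ 2.02070338e-02 -9.85352828e-01  1.69326550e-01  2.76824538e-01]
 [-9.99788728e-01 -2.05527511e-02 -2.89067909e-04 -2.19147528e-03]
 [ 3.76496033e-03 -1.69284935e-01 -9.85559961e-01  1.52666438e+00]
 [ 0.00000000e+00  0.00000000e+00  0.00000000e+00  1.00000000e+00]]
wrist [[331.97723296   0.         255.27082226]
 [  0.         331.97723296 191.00040874]
 [  0.           0.           1.        ]] [[ 0.3394756   0.90830904  0.24439927  0.15371634]
 [ 0.9406121  -0.32718559 -0.0905454   0.63537102]
 [-0.00227928  0.26062287 -0.965438    0.38440661]
 [ 0.          0.          0.          1.        ]]
```

View pics/side0.png

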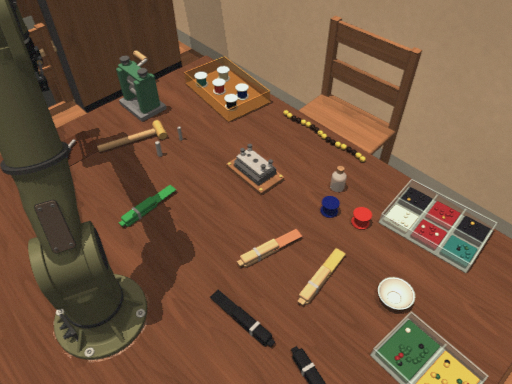

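View pics/top0.png

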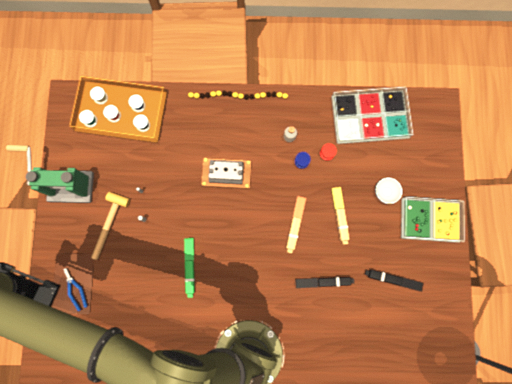

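View pics/wrist0.png

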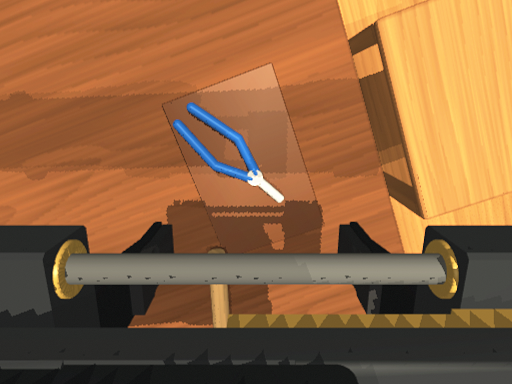

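```bash
python3 - <<'E'
import cv2
t=cv2.imread("pics/top0.png"); s=cv2.imread("pics/side0.png")
cv2.imwrite("pics/t1.png",cv2.resize(t[140:265,190:360],None,fx=4.5,fy=4.5,interpolation=cv2.INTER_CUBIC))
cv2.imwrite("pics/s1.png",cv2.resize(s[135:310,220:360],None,fx=3.4,fy=3.4,interpolation=cv2.INTER_CUBIC))
E
```

```text
(no output)
```

View pics/t1.png

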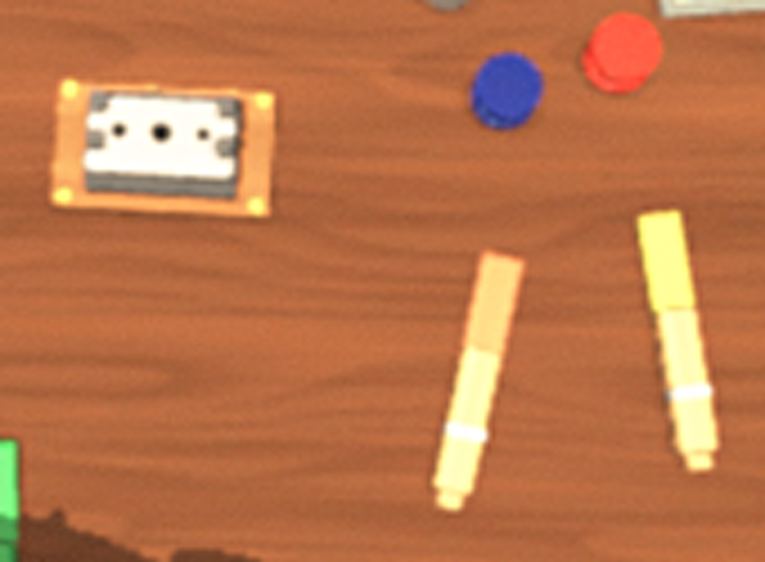

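View pics/s1.png

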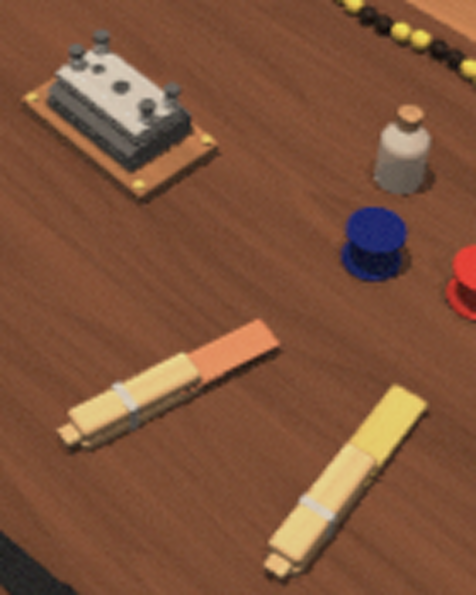

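```bash
cat > h.py <<'E'
import numpy as np, cv2
from cell import *
def ray(c,u,v):
    d=c["cam_to_world"][:3,:3]@np.linalg.inv(c["K"])@np.array([u,v,1.0]); return c["cam_to_world"][:3,3],d/np.linalg.norm(d)
def plane(c,u,v,z):
    o,d=ray(c,u,v); return o+d*(z-o[2])/d[2]
def tri(obs):
    A=np.zeros((3,3));b=np.zeros(3)
    R=[ray(*o) for o in obs]
    for o,d in R:
        P=np.eye(3)-np.outer(d,d);A+=P;b+=P@o
    p=np.linalg.solve(A,b)
    return p,[np.linalg.norm((np.eye(3)-np.outer(d,d))@(p-o)) for o,d in R]
def snap(n,f):
    c=read_camera(n); cv2.imwrite("pics/"+f+".png",cv2.cvtColor(c["img"],cv2.COLOR_RGB2BGR)); return c
def mask_rect(m):
    cs,_=cv2.findContours(m.astype(np.uint8),cv2.RETR_EXTERNAL,cv2.CHAIN_APPROX_NONE)
    c=max(cs,key=cv2.contourArea); return c,cv2.minAreaRect(c)
E
python3 - <<'E'
from h import *
t=read_camera("top"); s=read_camera("side")
f=lambda u,v:(190+u/4.5,140+v/4.5)
g=lambda u,v:(220+u/3.4,135+v/3.4)
for n,a,b in [("brass tip",(660,212),(411,394)),("jaw mid",(676,310),(362,452)),("barrel end",(698,455),(284,558)),("bore",(161,131),(121,87)),("copper tip",(502,256),(270,334)),("mountFL",(53,205),(25,98)),("mountFR",(270,215),(143,198)),("mountBR",(273,93),(216,148)),("spoolblue top",(507,84),(376,228))]:
    print(n,*tri([(t,*f(*a)),(s,*g(*b))]))
E
```

```text
brass tip [ 0.56392069 -0.29445338  0.01812065] [np.float64(0.0010292902288277241), np.float64(0.001029290228827739)]
jaw mid [ 0.48772424 -0.30482164  0.02822288] [np.float64(0.0005966068275459336), np.float64(0.0005966068275460159)]
barrel end [ 0.37959663 -0.3216255   0.02386863] [np.float64(0.00196095105534447), np.float64(0.0019609510553445023)]
bore [0.61212929 0.08924943 0.05614563] [np.float64(0.0001967908657851077), np.float64(0.00019679086578515284)]
copper tip [ 0.52905103 -0.17412278  0.01274283] [np.float64(0.0004638752754301574), np.float64(0.00046387527543018125)]
mountFL [0.56272388 0.17207104 0.01687197] [np.float64(0.002416960297778457), np.float64(0.002416960297778347)]
mountFR [0.55759119 0.00523961 0.01396717] [np.float64(0.0008767740723815895), np.float64(0.0008767740723814669)]
mountBR [0.65469543 0.00596187 0.00765721] [np.float64(0.0008373286578150154), np.float64(0.0008373286578151856)]
spoolblue top [ 0.65803205 -0.17447161  0.04254184] [np.float64(0.0005426531833852338), np.float64(0.0005426531833852039)]
```

```bash
python3 -m crank '[[87,14,-26,0,0,0,-8],[87,28,-52,0,0,0,-16],[87,42,-78,0,0,0,-24],[87,56,-104,0,0,0,-32],[87,70,-130,0,0,0,-40],[87,84,-156,0,0,0,-48],[87,98,-182,0,0,0,-56],[87,112,-208,0,0,0,-64]]'
python3 -m crank '[[87,14,-26,0,0,0,-8],[87,28,-52,0,0,0,-16],[87,42,-78,0,0,0,-24],[87,56,-104,0,0,0,-32],[87,70,-130,0,0,0,-40],[87,84,-156,0,0,0,-48],[87,98,-182,0,0,0,-56],[87,112,-208,0,0,0,-64]]'
```

```text
time_s: 1.05
tool_pos: [0.3327, 0.4021, 0.2918]
tool_rot: [-180.0, 0.0, 5.9]
force: [-0.1, -0.3, -0.1]
grip_width: 0.0871
time_s: 1.85
tool_pos: [0.4451, 0.193, 0.2919]
tool_rot: [-180.0, 0.1, -58.5]
force: [0.6, -0.4, 0.1]
grip_width: 0.0868
```

```bash
python3 -m crank '[[87,14,-26,0,0,0,-8],[87,28,-52,0,0,0,-16],[87,42,-78,0,0,0,-24],[87,50,-100,0,0,0,-32],[87,50,-100,0,0,0,-32]]'
python3 - <<'E'
from h import *
import pickle
c=snap("wrist","w1"); pickle.dump(c,open("w1.pkl","wb"))
E
```

```text
time_s: 2.35
tool_pos: [0.4961, 0.0889, 0.292]
tool_rot: [-179.9, -0.0, -91.0]
force: [0.5, -0.4, -0.7]
grip_width: 0.0868
```

View pics/w1.png

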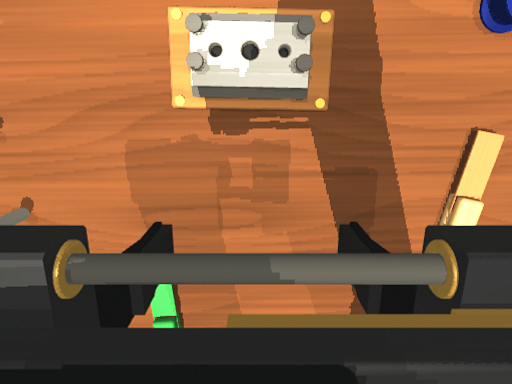

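The wrist view shows the cutter whole: big hole near (250,50), bolts near (196,62)/(303,63), front edge of the mount at v≈100–110. I'll take a second view on the way to the brass clamp.

```bash
python3 -m crank '[[87,0,-50,0,0,0,3],[87,0,-100,0,0,0,6],[87,0,-120,0,0,0,9],[87,0,-120,0,0,0,9],[87,0,-120,0,0,0,9]]'
python3 - <<'E'
from h import *
import pickle
c=snap("wrist","w2"); pickle.dump(c,open("w2.pkl","wb"))
E
```

```text
time_s: 2.9
tool_pos: [0.4953, -0.0271, 0.2919]
tool_rot: [-180.0, 0.1, -81.5]
force: [-0.3, 0.6, 0.3]
grip_width: 0.0867
```

View pics/w2.png

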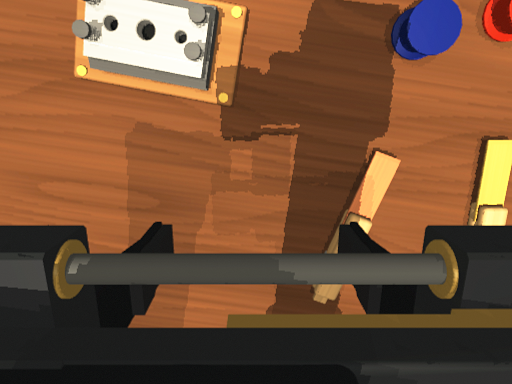

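```bash
cat > cut.py <<'E'
from h import *
import pickle
C=[pickle.load(open(f"w{i}.pkl","rb")) for i in (1,2)]
res=[]
for c,cr in zip(C,[(185,5,320,100),(70,0,225,95)]):
    im=c["img"]; g=cv2.cvtColor(im,cv2.COLOR_RGB2GRAY)
    dark=(g<75).astype(np.uint8)
    n,l,st,ce=cv2.connectedComponentsWithStats(dark)
    L=[]
    for i in range(1,n):
        x,y,w,h,a=st[i]
        if cr[0]<ce[i][0]<cr[2] and cr[1]<ce[i][1]<cr[3] and a>20:
            print(st[i],ce[i])
            L.append(ce[i])
    print('--')
E
python3 cut.py
python3 - <<'E'
import cv2
a=cv2.imread("pics/w1.png")[0:120,160:345]; b=cv2.imread("pics/w2.png")[0:120,65:255]
cv2.imwrite("pics/w1z.png",cv2.resize(a,None,fx=4,fy=4,interpolation=cv2.INTER_NEAREST)); cv2.imwrite("pics/w2z.png",cv2.resize(b,None,fx=4,fy=4,interpolation=cv2.INTER_NEAREST))
E
```

```text
[242  44  16  16 177] [249.8700565   51.36723164]
[211  46  11  11  91] [215.62637363  50.81318681]
[279  48  10   9  74] [283.58108108  51.90540541]
[198  87  33   1  33] [214.  87.]
[241  87  39   2  39] [260.          87.79487179]
[291  88  14   2  24] [296.66666667  88.58333333]
--
[206   8  13  82 281] [212.0747331  48.3772242]
[110  20   7  10  59] [113.20338983  24.54237288]
[85 23  7 16 36] [88.61111111 31.33333333]
[142  24  13  16 160] [147.775   31.2125]
[178  34   8   9  53] [181.66037736  38.35849057]
--
```

View pics/w1z.png

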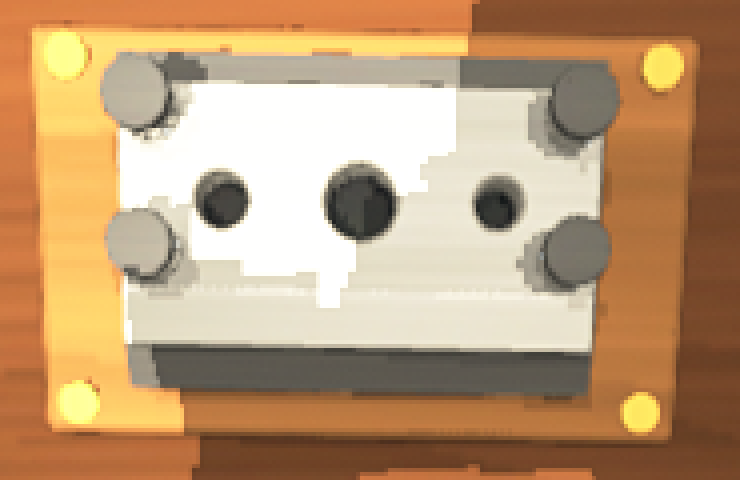

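View pics/w2z.png

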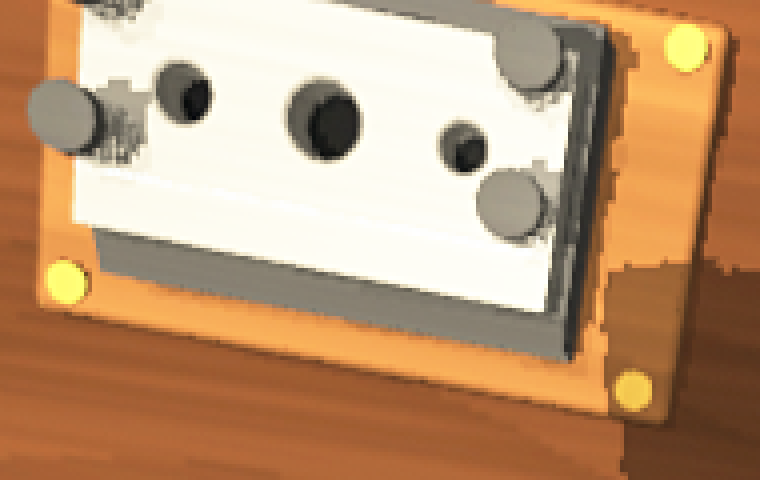

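```bash
python3 - <<'E'
from h import *
import pickle
A,B=[pickle.load(open(f"w{i}.pkl","rb")) for i in (1,2)]
P={}
for n,a,b in [("hL",(222,199),(184,92)),("hM",(361,202),(325,119)),("hR",(498,202),(464,146)),("sFL",(79,401),(67,282)),("sFR",(641,413),(633,390)),("sBR",(662,67),(686,47)),("bFL",(141,242),(63,116)),("bFR",(578,250),(512,205)),("gFL",(125,345),(72,223)),("gFR",(590,352),(545,311))]:
    a=(160+(a[0]+.5)/4-.5,(a[1]+.5)/4-.5);b=(65+(b[0]+.5)/4-.5,(b[1]+.5)/4-.5)
    p,e=tri([(A,*a),(B,*b)]);P[n]=p;print(n,p.round(4),np.round(e,4), plane(A,*a,.055)[:2].round(4),plane(B,*b,.055)[:2].round(4))
for l,r in [("hL","hR"),("sFL","sFR"),("bFL","bFR"),("gFL","gFR")]:
    d=P[l]-P[r];print(l,np.linalg.norm(d),np.degrees(np.arctan2(-d[0],d[1])))
d=P["sBR"]-P["sFR"];print(np.linalg.norm(d),np.degrees(np.arctan2(d[1],d[0])))
print((P["bFL"]+P["bFR"])/2,(P["gFL"]+P["gFR"])/2,(P["sFL"]+P["sBR"])/2)
E
```

```text
hL [0.615  0.1238 0.0544] [0.0001 0.0001] [0.6148 0.1237] [0.615  0.1235]
hM [0.6139 0.0916 0.0548] [0.0002 0.0002] [0.6136 0.0916] [0.6141 0.0915]
hR [0.6132 0.0599 0.0543] [0. 0.] [0.6131 0.0599] [0.6131 0.0597]
sFL [0.5707 0.1686 0.0167] [0.0001 0.0001] [0.5704 0.1602] [0.5701 0.1493]
sFR [0.5652 0.0185 0.0186] [0.0001 0.0001] [0.5653 0.0253] [0.5654 0.0149]
sBR [0.6494 0.0156 0.0165] [0.0001 0.0001] [0.6408 0.0231] [0.6408 0.0122]
bFL [0.6032 0.1393 0.0774] [0. 0.] [0.6058 0.143 ] [0.606  0.1506]
bFR [0.6002 0.0439 0.074 ] [0.0001 0.0001] [0.6023 0.0412] [0.6022 0.0476]
gFL [0.5832 0.1483 0.0551] [0.0001 0.0001] [0.583  0.1483] [0.5833 0.1483]
gFR [0.5799 0.0378 0.0542] [0.0003 0.0003] [0.5795 0.0379] [0.5801 0.0376]
hL 0.06391378250237781 -1.6433919348283563
sFL 0.15023991161042188 -2.099467621834626
bFL 0.09546936735836495 -1.8295564537818763
gFL 0.1105461687231802 -1.71834470322057
0.08427645148964706 -1.9729397503757837
[0.60171543 0.09159066 0.07568553] [0.58152457 0.09302795 0.05464278] [0.61005177 0.09206628 0.01664317]
```

```bash
python3 -m crank '[[87,-25,-45,0,0,0,0],[87,-50,-90,0,0,0,0],[87,-70,-135,0,0,0,0],[87,-85,-180,0,0,0,0],[87,-100,-220,0,0,0,0],[87,-100,-220,0,0,0,0],[87,-100,-220,0,0,0,0]]'
python3 - <<'E'
from h import *
import pickle
c=snap("wrist","w3"); pickle.dump(c,open("w3.pkl","wb"))
E
python3 -m crank '[[87,0,-40,0,0,0,0],[87,0,-80,0,0,0,0],[87,0,-100,0,0,0,0],[87,0,-100,0,0,0,0],[87,0,-100,0,0,0,0]]'
python3 - <<'E'
from h import *
import pickle
c=snap("wrist","w4"); pickle.dump(c,open("w4.pkl","wb"))
E
```

```text
time_s: 3.65
tool_pos: [0.3961, -0.2452, 0.292]
tool_rot: [-179.9, 0.2, -81.4]
force: [-0.2, 0.4, -0.4]
grip_width: 0.0874
time_s: 4.2
tool_pos: [0.3978, -0.342, 0.2912]
tool_rot: [180.0, 0.2, -81.1]
force: [0.4, -1.0, 0.5]
grip_width: 0.087
```

View pics/w3.png

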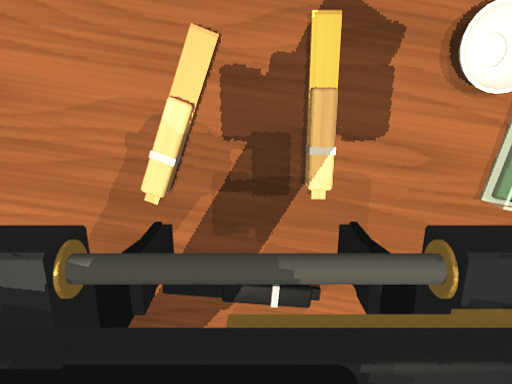

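View pics/w4.png

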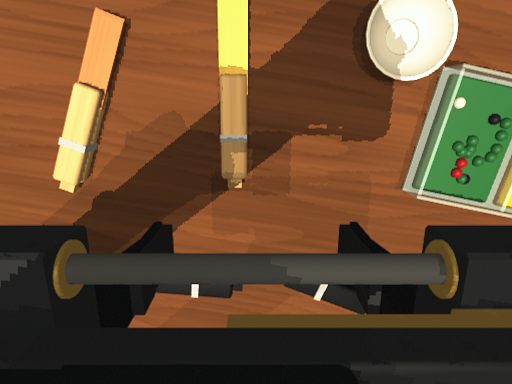

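```bash
python3 - <<'E'
import cv2
a=cv2.imread("pics/w3.png")[0:210,285:365]; b=cv2.imread("pics/w4.png")[0:210,193:273]
import numpy as np
cv2.imwrite("pics/w34z.png",cv2.resize(np.hstack([a,b]),None,fx=2.8,fy=2.8,interpolation=cv2.INTER_CUBIC))
cv2.imwrite("pics/w3z.png",cv2.resize(a,None,fx=2.8*1,fy=2.8,interpolation=cv2.INTER_CUBIC))
E
```

```text
(no output)
```

View pics/w34z.png

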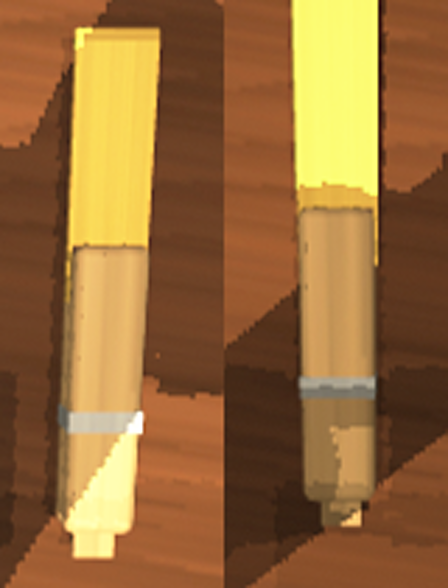

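```bash
python3 - <<'E'
from h import *
import pickle
A,B=[pickle.load(open(f"w{i}.pkl","rb")) for i in (3,4)]
z=2.8
fa=lambda u,v:(285+(u+.5)/z-.5,(v+.5)/z-.5)
fb=lambda u,v:(193+(u-224+.5)/z-.5,(v+.5)/z-.5)
for n,a,b in [("jawL",(72,247),(299,209)),("jawR",(147,248),(376,209)),("jaw",(110,247),(338,209)),("band",(103,420),(338,386)),("rear",(99,531),(339,500))]:
    p,e=tri([(A,*fa(*a)),(B,*fb(*b))]);print(n,p.round(4),np.round(e,4),plane(A,*fa(*a),.027)[:2].round(4),plane(B,*fb(*b),.027)[:2].round(4))
tl,tr=plane(A,*fa(76,30),.0146),plane(A,*fa(160,30),.0146)
print("tip",(tl+tr)/2,np.linalg.norm(tl-tr))
j=[plane(A,*fa(69,247),.0155),plane(A,*fa(150,247),.0155)]
j2=[plane(B,*fb(297,190),.0155),plane(B,*fb(379,190),.0155)];
jm=sum(j)/2; print("strip@jaw",jm,sum(j2)/2); d=(tl+tr)/2-jm; print(np.degrees(np.arctan2(d[1],d[0])))
j3=[plane(B,*fb(293,10),.0155),plane(B,*fb(379,10),.0155)];d=sum(j3)/2-sum(j2)/2;print(sum(j3)/2,np.degrees(np.arctan2(d[1],d[0])))
E
```

```text
jawL [ 0.4891 -0.2893  0.0194] [0. 0.] [ 0.4886 -0.2881] [ 0.4887 -0.2902]
jawR [ 0.4933 -0.3175  0.0182] [0.0003 0.0003] [ 0.4924 -0.3155] [ 0.493  -0.3178]
jaw [ 0.4913 -0.3035  0.0186] [0.0001 0.0001] [ 0.4907 -0.302 ] [ 0.4909 -0.3042]
band [ 0.4273 -0.3128  0.0242] [0.0001 0.0001] [ 0.4277 -0.3122] [ 0.4276 -0.3129]
rear [ 0.3838 -0.3195  0.0272] [0.0003 0.0003] [ 0.384  -0.3195] [ 0.3835 -0.3195]
tip [ 0.56518306 -0.29205447  0.0146    ] 0.030227439726503574
strip@jaw [ 0.49143227 -0.30393807  0.0155    ] [ 0.4982597 -0.3023745  0.0155   ]
9.15349875223306
[ 0.55798472 -0.29338168  0.0155    ] 8.562720565038113
```

```bash
python3 -m crank '[[87,30,17,-20,0,0,0],[87,58.5,33.5,-50,0,0,0],[87,58.5,33.5,-95,0,0,0],[87,58.5,33.5,-135,0,0,0],[87,58.5,33.5,-165,0,0,0],[87,58.5,33.5,-165,0,0,0],[87,58.5,33.5,-165,0,0,0]]'
```

```text
time_s: 4.95
tool_pos: [0.457, -0.3069, 0.1267]
tool_rot: [-180.0, 0.3, -80.9]
force: [0.2, 0.1, 0.1]
grip_width: 0.0872
```

```bash
python3 - <<'E'
from h import *
print(get_obs()["tool_pos"],get_obs()["tool_rot"])
c=snap("wrist","w5");s=snap("side","s5")
cv2.imwrite("pics/s5z.png",cv2.resize(cv2.imread("pics/s5.png")[180:340,220:400],None,fx=3.4,fy=3.4))
E
```

```text
[ 0.45700498 -0.3068814   0.12665036] [-179.99306776    0.30134369  -80.93302258]
```

View pics/w5.png

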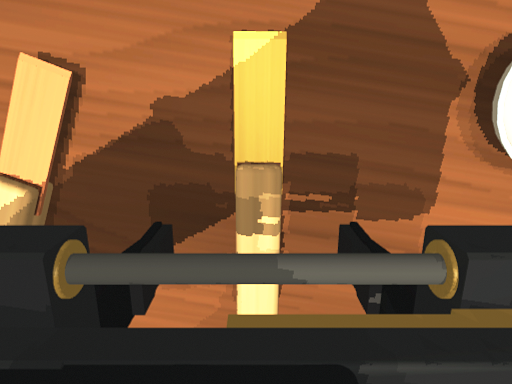

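View pics/s5z.png

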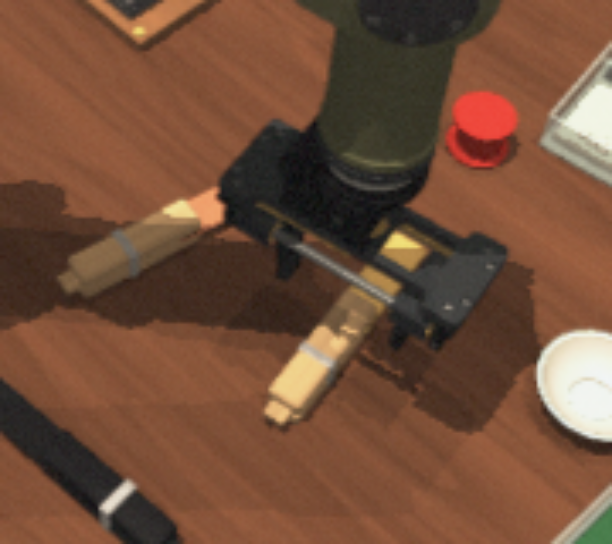

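```bash
python3 -m crank '[[87,-0.5,-1.6,-25,0,0,-0.5],[87,-0.5,-1.6,-45,0,0,-0.5],[87,-0.5,-1.6,-53,0,0,-0.5],[87,-0.5,-1.6,-53,0,0,-0.5],[87,-0.5,-1.6,-53,0,0,-0.5]]'
```

```text
time_s: 5.55
tool_pos: [0.4581, -0.3102, 0.0766]
tool_rot: [-179.7, 0.1, -81.5]
force: [0.2, 0.4, 0.3]
grip_width: 0.0869
```

```bash
python3 -m crank '[[87,-1,1,-3.5,0,0,0],[60,-1,1,-3.5,0,0,0],[10,-1,1,-3.5,0,0,0],[10,-1,1,-3.5,0,0,0],[10,-1,1,-3.5,0,0,0],[10,-1,1,-3.5,0,0,0],[10,-1,1,-3.5,0,0,0],[10,-1,1,-3.5,0,0,0]]' 45; python3 -c "
from cell import *
o=get_obs();print(o['tool_pos'],o['tool_rot'],o['force'],o['grip_width'])"
```

```text
time_s: 6.35
tool_pos: [0.4571, -0.3092, 0.0731]
tool_rot: [-179.7, 0.1, -81.5]
force: [0.2, -0.1, 0.9]
grip_width: 0.039
[ 0.45709563 -0.30924906  0.07307223] [-1.79713075e+02  1.26876110e-01 -8.14730563e+01] [ 0.22926621 -0.06641812  0.91406759] 0.03904490824464446
```

```bash
python3 -m crank '[[10,0,0,0,0,0,0],[10,0,0,0,0,0,0],[10,0,0,0,0,0,0],[10,0,0,0,0,0,0]]' 45;python3 -m crank '[[10,0,0,10,0,0,0],[10,0,0,30,0,0,0],[10,0,0,60,0,0,0],[10,0,0,100,0,0,0],[10,0,0,110,0,0,0],[10,0,0,110,0,0,0]]'
```

```text
time_s: 6.75
tool_pos: [0.4571, -0.3091, 0.0731]
tool_rot: [-179.7, 0.1, -81.5]
force: [-0.5, -0.1, -0.4]
grip_width: 0.0277
time_s: 7.35
tool_pos: [0.458, -0.3098, 0.185]
tool_rot: [-179.5, 0.1, -81.5]
force: [-0.5, -0.2, -1.9]
grip_width: 0.0274
```

```bash
python3 -m crank '[[10,0,25,0,0,0,-1],[10,0,70,0,0,0,-2.5],[10,0,115,0,0,0,-4],[10,0,160,0,0,0,-5.5],[10,0,205,0,0,0,-7],[10,0,250,0,0,0,-8.5],[10,-5,295,0,0,0,-10],[10,-10,340,0,0,0,-10.3]]'
python3 -m crank '[[10,-4,35,0,0,0,0],[10,-8,60,-10,0,0,0],[10,-8,67,-25,0,0,0],[10,-8,67,-30,0,0,0],[10,-8,67,-30,0,0,0],[10,-8,67,-30,0,0,0]]'
python3 - <<'E'
from h import *
import pickle
c=snap("wrist","w6"); pickle.dump(c,open("w6.pkl","wb"))
c=snap("side","s6"); pickle.dump(c,open("s6.pkl","wb"))
c=snap("top","t6"); pickle.dump(c,open("t6.pkl","wb"))
E
```

```text
time_s: 8.15
tool_pos: [0.4464, 0.0321, 0.1838]
tool_rot: [-179.6, 0.0, -91.8]
force: [1.5, -0.1, -1.9]
grip_width: 0.0275
time_s: 8.75
tool_pos: [0.4384, 0.098, 0.1536]
tool_rot: [-179.6, -0.0, -91.9]
force: [0.4, -0.2, -1.5]
grip_width: 0.0279
```

View pics/w6.png

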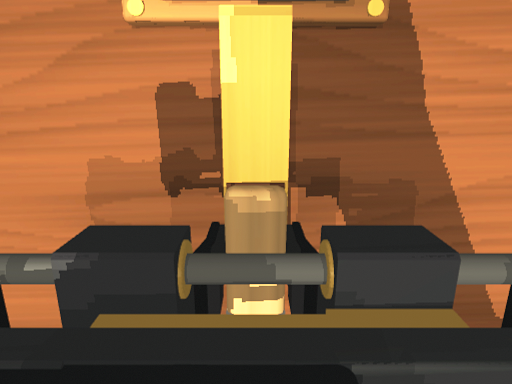

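View pics/s6.png

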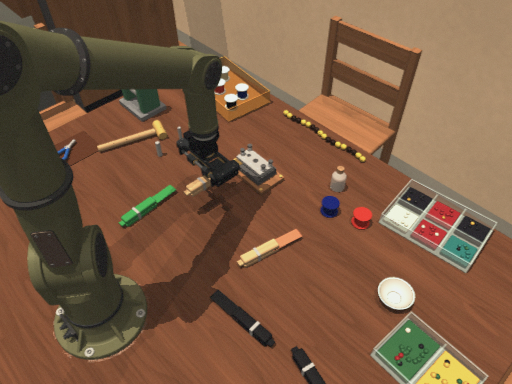

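View pics/t6.png

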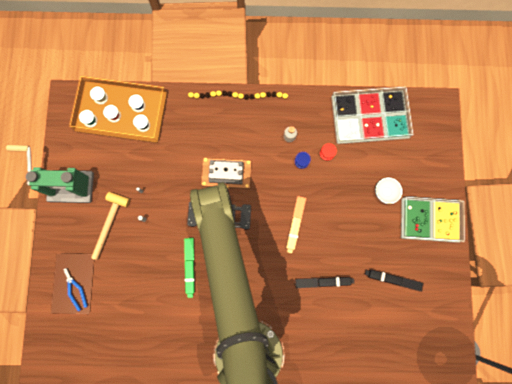

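```bash
python3 - <<'E'
from h import *
import pickle
from scipy.optimize import least_squares
c=pickle.load(open("w6.pkl","rb")); im=c["img"].astype(int)
o=get_obs(); print(o["tool_pos"],o["tool_rot"])
# brass mask
hsv=cv2.cvtColor(c["img"],cv2.COLOR_RGB2HSV)
for r in (10,20,40,80,120,150,175): print(r,[ (i,tuple(hsv[r,i])) for i in (212,216,218,220,222,224,226,286,288,290,292,294,296)])
m=(hsv[...,0]>=20)&(hsv[...,0]<=35)&(hsv[...,1]>90)
E
python3 - <<'E'
import cv2
a=cv2.imread("pics/w6.png")[0:200,205:305];cv2.imwrite("pics/w6z.png",cv2.resize(a,None,fx=3,fy=3,interpolation=cv2.INTER_NEAREST))
a=cv2.imread("pics/s6.png")[130:210,165:295];cv2.imwrite("pics/s6z.png",cv2.resize(a,None,fx=6,fy=6,interpolation=cv2.INTER_CUBIC))
E
```

```text
[0.43889313 0.09841636 0.15424718] [-1.79563963e+02  6.90723054e-02 -9.18633267e+01]
10 [(212, (np.uint8(19), np.uint8(148), np.uint8(254))), (216, (np.uint8(19), np.uint8(149), np.uint8(254))), (218, (np.uint8(23), np.uint8(146), np.uint8(254))), (220, (np.uint8(30), np.uint8(121), np.uint8(255))), (222, (np.uint8(30), np.uint8(122), np.uint8(255))), (224, (np.uint8(30), np.uint8(122), np.uint8(255))), (226, (np.uint8(30), np.uint8(122), np.uint8(255))), (286, (np.uint8(22), np.uint8(167), np.uint8(246))), (288, (np.uint8(22), np.uint8(166), np.uint8(246))), (290, (np.uint8(22), np.uint8(167), np.uint8(247))), (292, (np.uint8(17), np.uint8(170), np.uint8(222))), (294, (np.uint8(14), np.uint8(167), np.uint8(188))), (296, (np.uint8(14), np.uint8(166), np.uint8(189)))]
20 [(212, (np.uint8(14), np.uint8(166), np.uint8(232))), (216, (np.uint8(14), np.uint8(168), np.uint8(232))), (218, (np.uint8(16), np.uint8(169), np.uint8(236))), (220, (np.uint8(30), np.uint8(96), np.uint8(255))), (222, (np.uint8(30), np.uint8(100), np.uint8(255))), (224, (np.uint8(30), np.uint8(97), np.uint8(255))), (2
[... 3122 characters left out ...]
t8(137)))]
175 [(212, (np.uint8(12), np.uint8(172), np.uint8(181))), (216, (np.uint8(12), np.uint8(173), np.uint8(180))), (218, (np.uint8(12), np.uint8(172), np.uint8(182))), (220, (np.uint8(12), np.uint8(172), np.uint8(172))), (222, (np.uint8(15), np.uint8(167), np.uint8(119))), (224, (np.uint8(23), np.uint8(166), np.uint8(254))), (226, (np.uint8(23), np.uint8(165), np.uint8(250))), (286, (np.uint8(25), np.uint8(161), np.uint8(254))), (288, (np.uint8(17), np.uint8(175), np.uint8(173))), (290, (np.uint8(13), np.uint8(161), np.uint8(76))), (292, (np.uint8(11), np.uint8(156), np.uint8(77))), (294, (np.uint8(12), np.uint8(159), np.uint8(77))), (296, (np.uint8(12), np.uint8(160), np.uint8(97)))]
```

View pics/w6z.png

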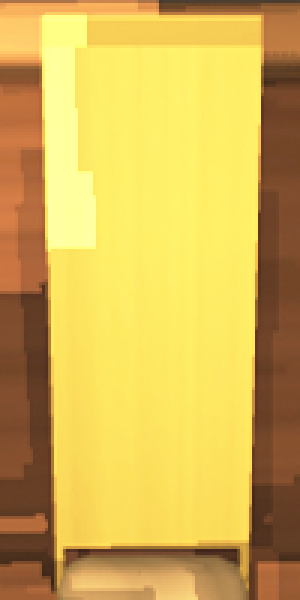

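View pics/s6z.png

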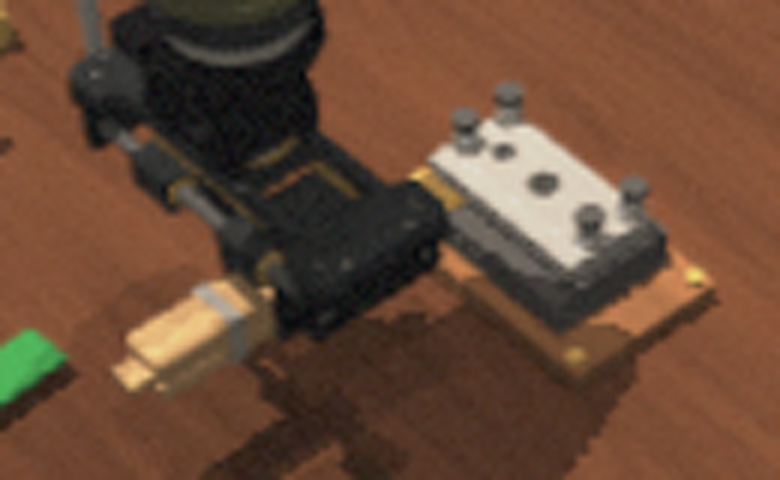

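```bash
cat > strip.py <<'E'
from h import *
import pickle
def strip(c,o,r0,r1,tiprow):
    hsv=cv2.cvtColor(c["img"],cv2.COLOR_RGB2HSV).astype(int)
    L=[];R=[]
    b=(c["img"][...,1].astype(float))
    for r in range(r0,r1):
        # subpixel by green-channel mid crossing
        row=b[r]; m=(hsv[r,:,0]>=19)&(hsv[r,:,2]>195)&(hsv[r,:,1]>80); m[:200]=0;m[310:]=0
        i=np.where(m)[0]; l,rr=i[0],i[-1]
        def cross(i,s):
            ins=row[i-2*s]; out=row[i+3*s]; mid=(ins+out)/2
            for k in range(-2,3):
                a,bb=row[i+k*s],row[i+(k+1)*s]
                if (a-mid)*(bb-mid)<=0 and a!=bb: return i+s*(k+(a-mid)/(a-bb))
            return np.nan
        L.append((r,cross(l,-1)));R.append((r,cross(rr,1)))
    def fit(P):
        P=np.array(P);P=P[~np.isnan(P[:,1])]
        for _ in range(4):
            p=np.polyfit(P[:,0],P[:,1],1);e=P[:,1]-np.polyval(p,P[:,0]);P=P[abs(e)<max(.3,2*e.std())]
        return p,e.std(),len(P)
    l,r=fit(L),fit(R);print(l,r)
    # image edge lines -> planes through camera, 3D edge lines parallel: direction = n1 x n2
    K=c["K"];T=c["cam_to_world"]
    def pl(p):
        q=[np.linalg.inv(K)@[np.polyval(p,v),v,1] for v in (0,200)];n=np.cross(*q);return n/np.linalg.norm(n)
    n1,n2=pl(l[0]),pl(r[0]); d=np.cross(n1,n2);d=T[:3,:3]@d;d/=np.linalg.norm(d)
    if d[0]<0:d=-d
    print("dir",d,"yaw",np.degrees(np.arctan2(d[1],d[0])),"pitch up",np.degrees(np.arcsin(d[2])))
    # tip by known width: depth
    res=[]
    for v in (tiprow,r1):
        a=np.linalg.inv(K)@[np.polyval(l[0],v),v,1];bq=np.linalg.inv(K)@[np.polyval(r[0],v),v,1]
        s=.03/np.linalg.norm(a-bq);p=T[:3,:3]@(s*(a+bq)/2)+T[:3,3];res.append(p)
        q=plane(c,(np.polyval(l[0],v)+np.polyval(r[0],v))/2,v,o["tool_pos"][2]-.0575)
        print("row",v,"by width",p.round(4),"by plane",q.round(4))
E
python3 - <<'E'
from strip import *
strip(pickle.load(open("w6.pkl","rb")),get_obs(),18,172,5)
E
```

```text
(array([2.98494105e-02, 2.17672645e+02]), np.float64(0.12453179534853162), 141) (array([-2.57233923e-02,  2.92366731e+02]), np.float64(0.09621483505234049), 154)
dir [ 0.99924743 -0.03119479  0.02305337] yaw -1.7880954651706358 pitch up 1.320977882706094
row 5 by width [0.5476 0.0944 0.0987] by plane [0.5481 0.0943 0.0967]
row 172 by width [0.4787 0.0965 0.0971] by plane [0.4787 0.0965 0.0967]
```

```bash
python3 - <<'E'
from strip import *
from scipy.spatial.transform import Rotation as Ro
def TT(p,r):
    T=np.eye(4);T[:3,:3]=Ro.from_euler("xyz",r,degrees=True).as_matrix();T[:3,3]=p;return T
c=pickle.load(open("w6.pkl","rb"));o=get_obs()
X=np.linalg.inv(TT(o["tool_pos"],o["tool_rot"]))@c["cam_to_world"]
img=cv2.cvtColor(cv2.imread("pics/w5.png"),cv2.COLOR_BGR2RGB)
p=[0.45700498,-0.3068814,0.12665036]
c5=dict(img=img,K=c["K"],cam_to_world=TT(p,[-179.99306776,0.30134369,-80.93302258])@X)
print(c5["cam_to_world"][:3,3])
o5=dict(tool_pos=[0,0,.0155+.0575])
strip(c5,o5,45,155,31)
E
```

```text
[ 0.52726518 -0.29655119  0.21903505]
(array([1.36661999e-02, 2.32033392e+02]), np.float64(0.13018311355508155), 109) (array([-2.87812174e-02,  2.87263596e+02]), np.float64(0.09564007574004019), 110)
dir [0.98804103 0.15201801 0.02579625] yaw 8.746824809241986 pitch up 1.4781804448663454
row 31 by width [ 0.5646 -0.2923  0.0174] by plane [ 0.565  -0.2922  0.0155]
row 155 by width [ 0.4957 -0.3029  0.0156] by plane [ 0.4957 -0.3029  0.0155]
```

```bash
python3 -m crank '[[10,0,-0.5,-20,0,0,0],[10,0,-0.5,-40,0,0,0],[10,0,-0.5,-53,0,0,0],[10,0,-0.5,-53,0,0,0],[10,0,-0.5,-53,0,0,0],[10,0,-0.5,-53,0,0,0]]'
python3 - <<'E'
from strip import *
o=get_obs();print(o["tool_pos"],o["tool_rot"],o["force"])
c=snap("wrist","w7"); pickle.dump(c,open("w7.pkl","wb"));strip(c,o,18,172,5)
E
```

```text
time_s: 9.5
tool_pos: [0.4396, 0.0981, 0.1021]
tool_rot: [-179.5, 0.1, -91.9]
force: [-0.3, -0.0, -1.0]
grip_width: 0.0279
[0.4396488  0.09812242 0.10214362] [-1.79479829e+02  1.16648364e-01 -9.18651995e+01] [-0.32576393 -0.01223521 -1.03989566]
(array([2.98692791e-02, 2.17633120e+02]), np.float64(0.12273343732480195), 144) (array([-2.57432492e-02,  2.92348956e+02]), np.float64(0.09551153298214059), 154)
dir [ 0.99917718 -0.03111694  0.02601361] yaw -1.7837610080825153 pitch up 1.4906382869304786
row 5 by width [0.549  0.0947 0.0476] by plane [0.5497 0.0946 0.0446]
row 172 by width [0.4801 0.0968 0.0458] by plane [0.4799 0.0968 0.0446]
```

View pics/w7.png

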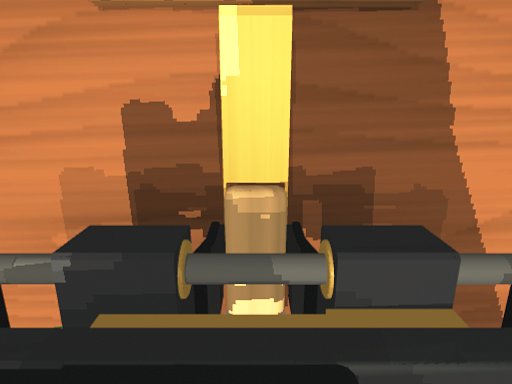

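```bash
python3 -m crank '[[10,8,-1,-1,0,0,0],[10,16,-1.2,-1,0,0,0],[10,24,-1.5,-1,0,0,0],[10,28,-1.6,-1,0,0,0],[10,28,-1.6,-1,0,0,0],[10,28,-1.6,-1,0,0,0]]'
python3 - <<'E'
from strip import *
o=get_obs();print(o["tool_pos"],o["tool_rot"],o["force"])
c=snap("side","s8");cv2.imwrite("pics/s8z.png",cv2.resize(cv2.imread("pics/s8.png")[130:210,195:300],None,fx=7,fy=7,interpolation=cv2.INTER_CUBIC))
E
```

```text
time_s: 10.15
tool_pos: [0.4675, 0.0964, 0.1009]
tool_rot: [-179.5, 0.1, -91.9]
force: [-0.3, -0.1, -1.0]
grip_width: 0.0277
[0.46745132 0.09641186 0.10090546] [-1.79517841e+02  9.60924585e-02 -9.18751526e+01] [-0.30380159 -0.06003309 -1.04021418]
```

View pics/s8z.png

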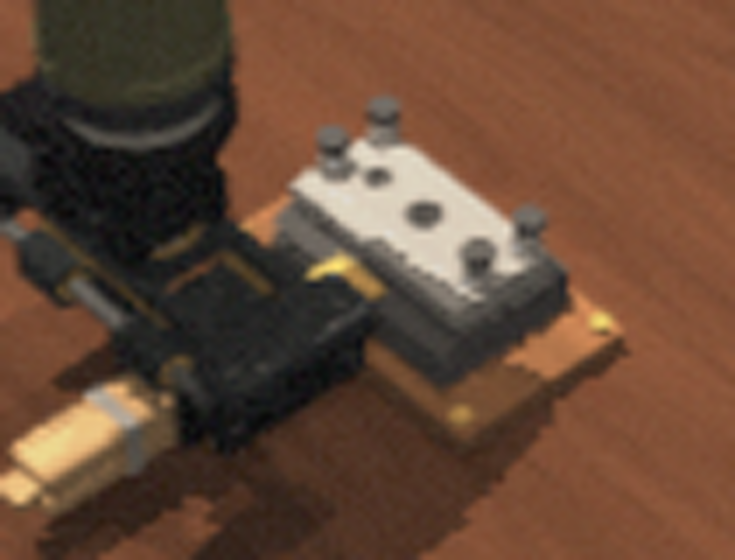

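The strip's nose (about (350,280) in the zoom) is at throat height, centred, about 4 mm short of the mouth. I'll ease it in.

```bash
python3 -m crank '[[10,2,-0.1,0,0,0,0],[10,4,-0.1,0,0,0,0],[10,6,-0.2,0,0,0,0],[10,7,-0.2,0,0,0,0],[10,8,-0.2,0,0,0,0],[10,8,-0.2,0,0,0,0]]'
python3 -c "
from h import *
o=get_obs();print(o['tool_pos'],o['tool_rot'],o['force'],o['wrist_torque'])
c=snap('wrist','w9')"
```

```text
time_s: 10.8
tool_pos: [0.4754, 0.0963, 0.1009]
tool_rot: [-179.5, 0.1, -91.9]
force: [0.3, 0.2, -1.1]
grip_width: 0.0279
[0.47543566 0.09626704 0.10093455] [-1.79514150e+02  1.03678466e-01 -9.18667106e+01] [ 0.33014841  0.18589397 -1.06576855] [-0.00088919  0.19164366 -0.04929877]
```

View pics/w9.png

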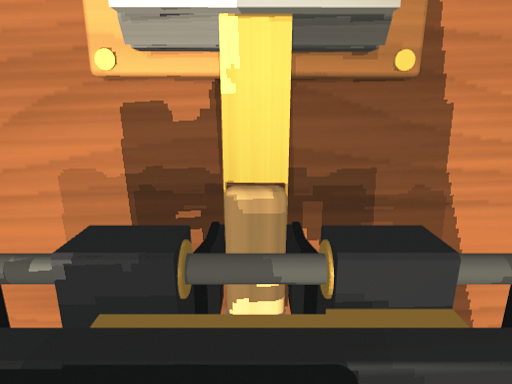

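The nose is now inside the throat (guide plate edge at v≈13 hides the tip), centred between the screws (105/405 against strip middle 256), with no contact force.

```bash
python3 -m crank '[[10,1.5,0,0,0,0,0],[10,3,-0.1,0,0,0,0],[10,4.5,-0.1,0,0,0,0],[10,6,-0.2,0,0,0,0],[10,6,-0.2,0,0,0,0]]'
python3 -c "
from h import *
o=get_obs();print(o['tool_pos'],o['tool_rot'],o['force'],o['wrist_torque'])"
```

```text
time_s: 11.35
tool_pos: [0.481, 0.096, 0.1006]
tool_rot: [-179.6, 0.1, -91.9]
force: [-0.4, -0.4, -2.5]
grip_width: 0.0278
[0.48098661 0.09595537 0.10059061] [-1.79585584e+02  8.16753333e-02 -9.18732964e+01] [-0.37562599 -0.40840588 -2.49773828] [0.05531121 0.52383664 0.02189399]
```

```bash
python3 -m crank '[[10,1.5,0,0,0,0,0],[10,3,-0.1,0,0,0,0],[10,4.5,-0.1,0,0,0,0],[10,6,-0.2,0,0,0,0],[10,7,-0.2,0,0,0,0],[10,7,-0.2,0,0,0,0]]'
python3 -c "
from h import *
o=get_obs();print(o['tool_pos'],o['tool_rot'],o['force'],o['wrist_torque'])"
```

```text
time_s: 11.95
tool_pos: [0.4824, 0.0959, 0.0987]
tool_rot: [179.6, 0.0, -91.8]
force: [-14.1, 1.2, 5.1]
grip_width: 0.0277
[0.48238379 0.09593989 0.09872137] [ 1.79627973e+02  2.42869561e-02 -9.18292331e+01] [-14.06994254   1.2298854    5.1040879 ] [ 0.07868374  2.99118942 -0.03307974]
```

```bash
python3 -m crank '[[10,6,0,1,0,-0.5,0],[10,7,-0.1,1.5,0,-0.8,0],[10,8,-0.1,1.5,0,-0.8,0],[10,9,-0.2,1.5,0,-0.8,0],[10,9,-0.2,1.5,0,-0.8,0]]'
python3 -c "
from h import *
o=get_obs();print(o['tool_pos'],o['tool_rot'],o['force'],o['wrist_torque'])"
```

```text
time_s: 12.45
tool_pos: [0.4848, 0.0958, 0.0978]
tool_rot: [179.5, -0.0, -91.8]
force: [-16.6, 0.3, 3.7]
grip_width: 0.0278
[0.48477777 0.09583279 0.09780798] [ 1.79507276e+02 -3.35389021e-02 -9.17805180e+01] [-16.55990152   0.27156331   3.73661905] [ 0.10434668  3.36185603 -0.015452  ]
```

```bash
python3 - <<'E'
from strip import *
o=get_obs()
c=snap("side","s10");cv2.imwrite("pics/s10z.png",cv2.resize(cv2.imread("pics/s10.png")[130:210,195:300],None,fx=7,fy=7,interpolation=cv2.INTER_CUBIC))
c=snap("wrist","w10"); pickle.dump(c,open("w10.pkl","wb"));strip(c,o,45,172,30)
E
```

```text
(array([3.38050162e-02, 2.16641722e+02]), np.float64(0.12956541518998352), 113) (array([-3.09322694e-02,  2.93550314e+02]), np.float64(0.09231733856806938), 127)
dir [ 0.99832715 -0.03009488  0.04936791] yaw -1.7266759227527124 pitch up 2.82972318339402
row 30 by width [0.5832 0.0927 0.0451] by plane [0.5841 0.0927 0.0403]
row 172 by width [0.5246 0.0945 0.0422] by plane [0.5242 0.0945 0.0403]
```

View pics/s10z.png

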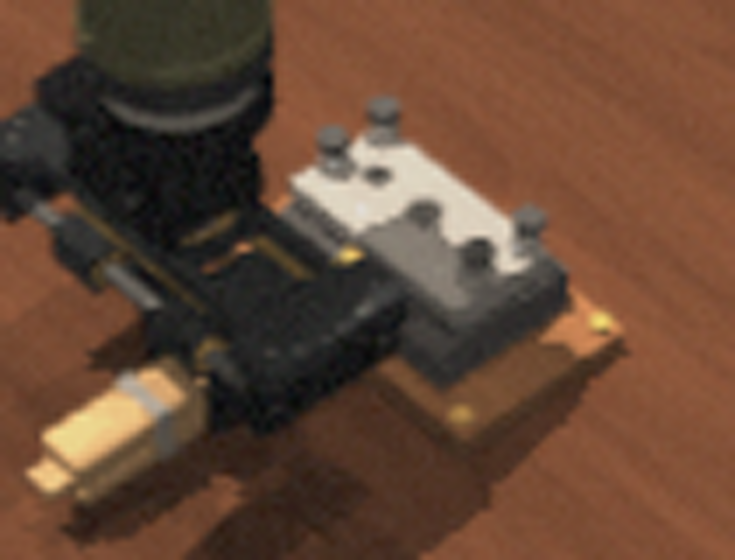

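View pics/w10.png

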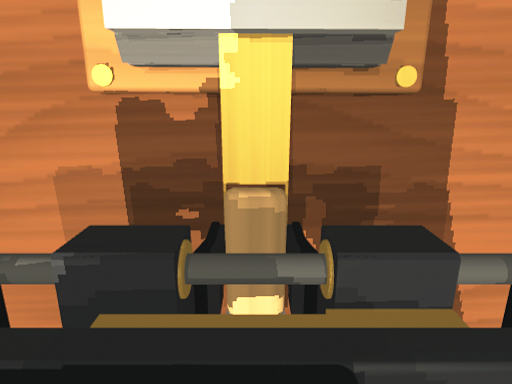

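```bash
python3 -m crank '[[10,6,0,3,0,0,0],[10,7,-0.1,5,0,0,0],[10,8,-0.1,5,0,0,0],[10,9,-0.2,5,0,0,0],[10,9,-0.2,5,0,0,0]]' 60
python3 -c "
from h import *
o=get_obs();print(o['tool_pos'],o['tool_rot'],o['force'],o['wrist_torque'])"
```

```text
time_s: 13.05
tool_pos: [0.4892, 0.0955, 0.1005]
tool_rot: [178.9, -0.1, -91.7]
force: [-8.6, 1.8, -5.5]
grip_width: 0.0277
[0.48918584 0.09551952 0.10050996] [ 1.78887894e+02 -1.27228094e-01 -9.17475916e+01] [-8.56227351  1.79519401 -5.51281686] [0.13677684 2.30403543 0.03051314]
```

```bash
python3 -m crank '[[10,4,0,2,0,0,0],[10,6,-0.1,2,0,0,0],[10,8,-0.2,2,0,0,0],[10,10,-0.3,2,0,0,0],[10,12,-0.4,2,0,0,0],[10,12,-0.4,2,0,0,0]]' 60
python3 - <<'E'
from strip import *
o=get_obs();print(o['tool_pos'],o['tool_rot'],o['force'],o['wrist_torque'])
c=snap("side","s11");cv2.imwrite("pics/s11z.png",cv2.resize(cv2.imread("pics/s11.png")[130:210,195:300],None,fx=7,fy=7,interpolation=cv2.INTER_CUBIC))
c=snap("wrist","w11"); pickle.dump(c,open("w11.pkl","wb"));strip(c,o,58,172,45)
E
```

```text
time_s: 13.65
tool_pos: [0.4984, 0.0951, 0.101]
tool_rot: [178.5, -0.2, -91.7]
force: [-5.1, 0.5, -3.8]
grip_width: 0.0276
[0.49844472 0.095097   0.10098266] [178.49724924  -0.1877764  -91.72966002] [-5.07890922  0.521034   -3.83330748] [0.12947979 1.53817117 0.04684492]Traceback (most recent call last):
  File "<stdin>", line 4, in <module>
  File "strip.py", line 10, in strip
    i=np.where(m)[0]; l,rr=i[0],i[-1]
                           ~^^^
IndexError: index 0 is out of bounds for axis 0 with size 0
```

View pics/s11z.png

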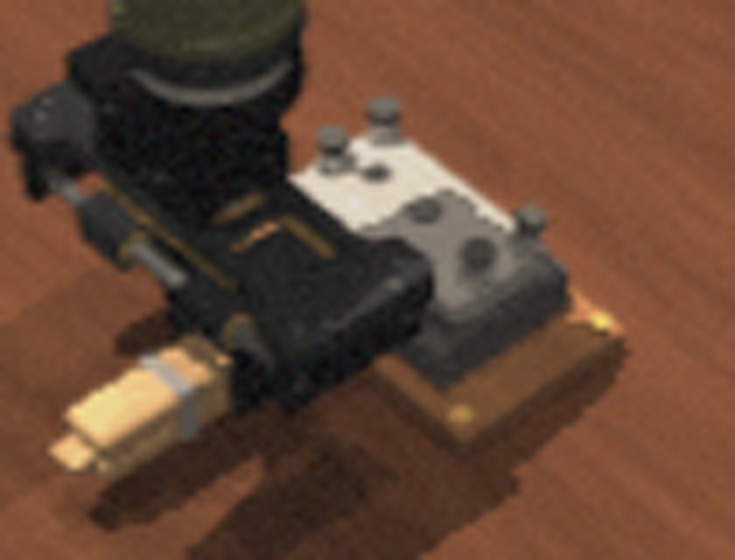

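View pics/w11.png

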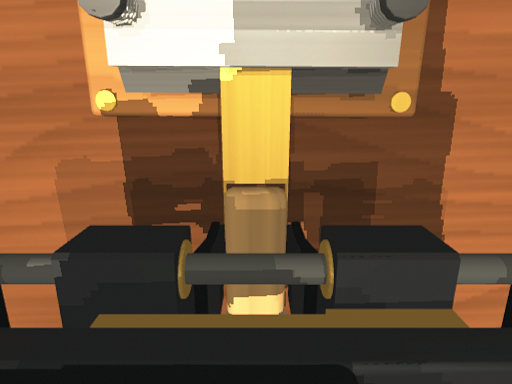

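```bash
python3 - <<'E'
from strip import *
strip(pickle.load(open("w11.pkl","rb")),get_obs(),78,172,75)
E
```

```text
(array([2.65099918e-02, 2.17817588e+02]), np.float64(0.08291590818675097), 92) (array([-2.84486630e-02,  2.92987252e+02]), np.float64(0.09391820852922937), 94)
dir [ 0.99938693 -0.03180323 -0.01463934] yaw -1.8226937744289093 pitch up -0.8388025831794605
row 75 by width [0.5791 0.0923 0.0439] by plane [0.5791 0.0923 0.0435]
row 172 by width [0.5372 0.0937 0.0445] by plane [0.537  0.0937 0.0435]
```

```bash
python3 -m crank '[[10,4,-0.1,1.5,0,-0.5,0],[10,6,-0.1,1.5,0,-1,0],[10,8,-0.2,1.5,0,-1.5,0],[10,10,-0.3,1.5,0,-1.5,0],[10,12,-0.4,1.5,0,-1.5,0],[10,14,-0.4,1.5,0,-1.5,0],[10,14,-0.4,1.5,0,-1.5,0]]' 60
python3 - <<'E'
from strip import *
o=get_obs();print(o['tool_pos'],o['tool_rot'],o['force'],o['wrist_torque'])
c=snap("wrist","w12"); pickle.dump(c,open("w12.pkl","wb"));strip(c,o,100,172,95)
E
```

```text
time_s: 14.45
tool_pos: [0.5126, 0.0946, 0.1024]
tool_rot: [180.0, -0.2, -91.7]
force: [-3.3, 0.6, -8.5]
grip_width: 0.0274
[0.51261156 0.09458558 0.10239324] [ 1.79995294e+02 -1.59468698e-01 -9.17437421e+01] [-3.25293636  0.57151167 -8.51258776] [ 0.07280638  1.66309362 -0.0238855 ]Traceback (most recent call last):
  File "<stdin>", line 3, in <module>
  File "strip.py", line 10, in strip
    i=np.where(m)[0]; l,rr=i[0],i[-1]
                           ~^^^
IndexError: index 0 is out of bounds for axis 0 with size 0
```

View pics/w12.png

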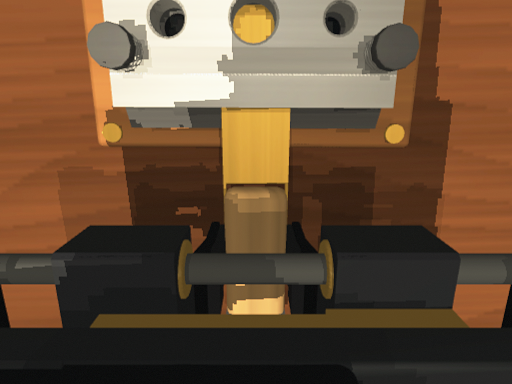

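The big hole (253,22) is now nearly filled with brass, and the strip sits between the bolts. Tip estimate is about +12.5 mm. I'll push about 7 mm more and lower by about 1 mm.

```bash
python3 -m crank '[[10,2.5,0,-0.5,0,0,0],[10,4,-0.1,-1,0,0,0],[10,5.5,-0.1,-1,0,0,0],[10,7,-0.2,-1,0,0,0],[10,8,-0.2,-1,0,0,0],[10,8,-0.2,-1,0,0,0],[10,8,-0.2,-1,0,0,0]]' 60
python3 - <<'E'
from strip import *
o=get_obs();print(o['tool_pos'],o['tool_rot'],o['force'],o['wrist_torque'],o['grip_width'])
for n in("wrist","side","top"):
    c=snap(n,n[0]+"13"); pickle.dump(c,open(n[0]+"13.pkl","wb"))
cv2.imwrite("pics/s13z.png",cv2.resize(cv2.imread("pics/s13.png")[130:210,195:300],None,fx=7,fy=7,interpolation=cv2.INTER_CUBIC))
E
```

```text
time_s: 15.2
tool_pos: [0.5208, 0.0944, 0.1015]
tool_rot: [-180.0, -0.2, -91.7]
force: [-3.5, 0.9, -7.9]
grip_width: 0.0278
[0.52083817 0.09437234 0.10152226] [-1.79961358e+02 -1.56610477e-01 -9.17399818e+01] [-3.49779837  0.87384222 -7.88992181] [ 0.06916704  1.58204656 -0.04969612] 0.027831202805714786
```

View pics/w13.png

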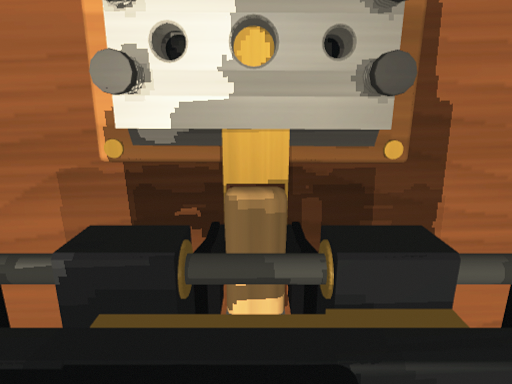

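View pics/s13z.png

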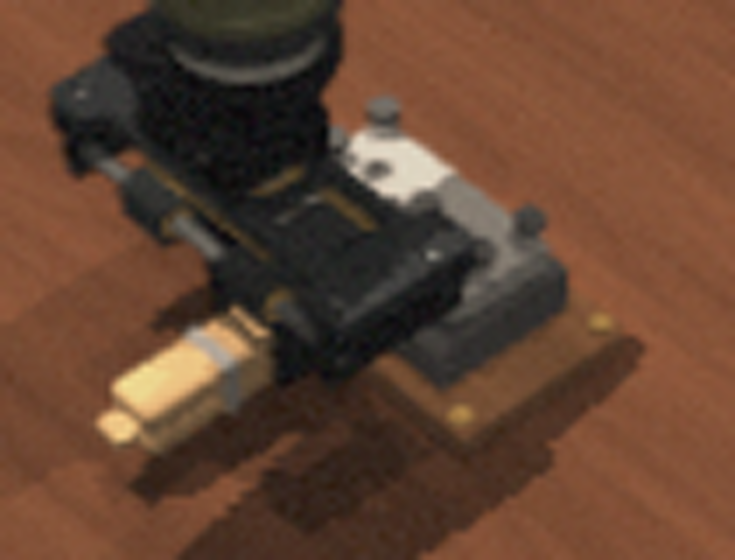

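```bash
python3 - <<'E'
import cv2,numpy as np
a=cv2.imread("pics/w13.png");b=cv2.imread("pics/w12.png")
cv2.imwrite("pics/z13.png",np.hstack([cv2.resize(a[95:200,95:145],None,fx=5,fy=5,interpolation=0),cv2.resize(a[110:215,215:300],None,fx=5,fy=5,interpolation=0)]))
cv2.imwrite("pics/z13b.png",cv2.resize(a[0:140,95:410],None,fx=2.5,fy=2.5,interpolation=0))
E
```

```text
(no output)
```

View pics/z13.png

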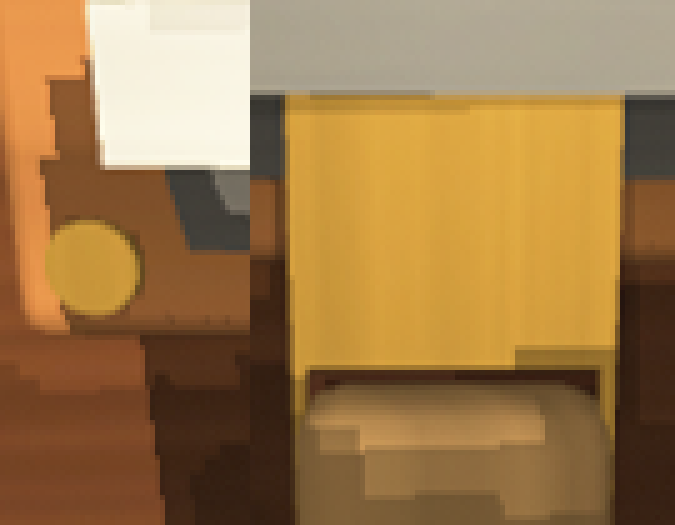

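View pics/z13b.png

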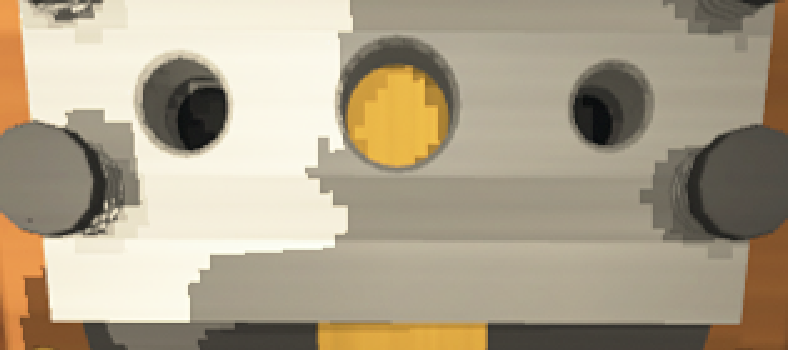

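```bash
python3 - <<'E'
from strip import *
c=pickle.load(open("w13.pkl","rb"));K=np.linalg.inv(c["K"]);T=c["cam_to_world"]
def wid(a,b,w):
    a=K@[*a,1];b=K@[*b,1];s=w/np.linalg.norm(a-b);return T[:3,:3]@(s*(a+b)/2)+T[:3,3]
g=wid((115.4,128.6),(391.4,129.3),.11);print("guide front top",g)
print("hole spacing",wid((95+182.5/2.5,103/2.5),(95+612/2.5,106/2.5),.064), "big hole plane .057",plane(c,95+398/2.5,103/2.5,.057))
print("strip at guide",wid((222,129),(289.6,129),.03),"at jaw",wid((223,182),(288.4,182),.03))
sf=plane(c,255.8,129,.043);sj=plane(c,255.8,183.5,.043);print(sf,sj)
for z in(.055,.057,.059):print(z,plane(c,253.4,129,z))
R=np.array([[np.cos(np.radians(-1.8)),-np.sin(np.radians(-1.8))],[np.sin(np.radians(-1.8)),np.cos(np.radians(-1.8))]])
O=np.array([.6098,.0919])
for p in(sf,sj,g):print(R.T@(p[:2]-O))
# 8 jaw->tip 75 mm
print("tip",R.T@(sj[:2]-O)+[.075,0])
# bias: same for flat case w6 jaw
c6=pickle.load(open("w6.pkl","rb"));print("w6 jaw plane",plane(c6,256,182.5,.0968),"tip",plane(c6,255.9,5,.0959))
E
```

```text
guide front top [0.58163224 0.0930761  0.06053038]
hole spacing [0.61364509 0.09184942 0.06086069] big hole plane .057 [0.61447476 0.09171052 0.057     ]
strip at guide [0.5803879  0.09208368 0.04530808] at jaw [0.55652985 0.09286573 0.04659878]
[0.58020674 0.09207807 0.043     ] [0.55493867 0.09285114 0.043     ]
0.055 [0.58117975 0.09310271 0.055     ]
0.057 [0.58133629 0.09309332 0.057     ]
0.059 [0.58149282 0.09308393 0.059     ]
[-0.02958425 -0.00075156]
[-0.05486414 -0.00077257]
[-0.0281908   0.00029075]
tip [ 0.02013586 -0.00077257]
w6 jaw plane [0.47368975 0.09637643 0.0968    ] tip [0.54830027 0.09396939 0.0959    ]
```

```bash
python3 - <<'E'
from strip import *
from scipy.spatial.transform import Rotation as Ro
def TT(p,r):
    T=np.eye(4);T[:3,:3]=Ro.from_euler("xyz",r,degrees=True).as_matrix();T[:3,3]=p;return T
K0=pickle.load(open("w13.pkl","rb"))["K"];K=np.linalg.inv(K0)
def mk(n): return pickle.load(open(n+".pkl","rb"))
def wid(c,a,b,w):
    T=c["cam_to_world"];a=K@[*a,1];b=K@[*b,1];s=w/np.linalg.norm(a-b);return T[:3,:3]@(s*(a+b)/2)+T[:3,3]
c=mk("w13");print("screws13",wid(c,(113.4,148.6),(394,149.5),.15), "span of holes in w1 etc")
# brass screws centroid in each image
for n in("w10","w11","w12","w13"):
    c=mk(n);im=c["img"];hsv=cv2.cvtColor(im,cv2.COLOR_RGB2HSV)
    g=cv2.cvtColor(im,cv2.COLOR_RGB2GRAY)
    # guide front edge corners: low-saturation bright region
    m=((hsv[...,1]<60)&(hsv[...,2]>130)).astype(np.uint8)
    m[200:]=0
    nn,l,st,ce=cv2.connectedComponentsWithStats(m);i=1+np.argmax(st[1:,4])
    mm=l==i; rows=np.where(mm.any(1))[0]; rb=rows[-1]
    for r in(rb-4,rb-3,rb-2,rb-1,rb):
        x=np.where(mm[r])[0];
        if r==rb-3: print(n,"bottom row",rb,"row",r,x[0],x[-1],wid(c,(x[0]-.5,r),(x[-1]+.5,r),.11))
E
```

```text
screws13 [0.56767909 0.09346145 0.01752569] span of holes in w1 etc
w10 bottom row 64 row 61 123 218 [ 0.60121094  0.18896847 -0.21616644]
w11 bottom row 91 row 88 125 187 [ 0.58424462  0.26386198 -0.41527904]
w12 bottom row 107 row 104 113 392 [0.58295474 0.09332481 0.06068212]
w13 bottom row 129 row 126 116 390 [0.58273793 0.09320199 0.05973485]
```

```bash
python3 -m crank '[[10,1.4,0,-0.5,0,0,0],[10,1.4,0,-1,0,0,0],[10,1.4,0,-1.5,0,0,0],[10,1.4,0,-1.5,0,0,0],[10,1.4,0,-1.5,0,0,0]]' 60
python3 - <<'E'
from strip import *
o=get_obs();print(o['tool_pos'],o['tool_rot'],o['force'],o['wrist_torque'],o['grip_width'])
c=snap("wrist","w14"); pickle.dump(c,open("w14.pkl","wb"))
a=cv2.imread("pics/w14.png")
cv2.imwrite("pics/z14.png",np.hstack([cv2.resize(a[95:215,95:145],None,fx=5,fy=5,interpolation=0),cv2.resize(a[95:215,215:300],None,fx=5,fy=5,interpolation=0)]))
E
```

```text
time_s: 15.85
tool_pos: [0.5223, 0.0944, 0.1001]
tool_rot: [-179.9, -0.2, -91.7]
force: [-3.5, 0.4, -8.4]
grip_width: 0.0275
[0.52230018 0.09438618 0.10008959] [-1.79948313e+02 -1.50236035e-01 -9.17407885e+01] [-3.45318515  0.44367772 -8.36619735] [0.04668556 1.52969576 0.03235487] 0.027470163251039605
```

View pics/z14.png

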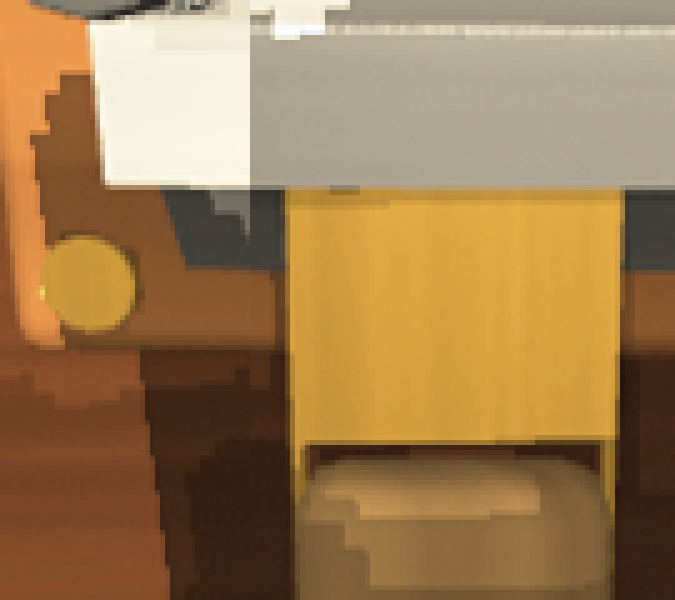

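```bash
cat > gm.py <<'E'
from strip import *
import sys
n=sys.argv[1];c=pickle.load(open(n+".pkl","rb"));K=np.linalg.inv(c["K"])
def wid(a,b,w):
    T=c["cam_to_world"];a=K@[*a,1];b=K@[*b,1];s=w/np.linalg.norm(a-b);return T[:3,:3]@(s*(a+b)/2)+T[:3,3]
g=c["img"].astype(float)[...,2]
hsv=cv2.cvtColor(c["img"],cv2.COLOR_RGB2HSV)
m=((hsv[...,1]<60)&(hsv[...,2]>130)).astype(np.uint8);m[200:]=0
nn,l,st,ce=cv2.connectedComponentsWithStats(m);i=1+np.argmax(st[1:,4]);rb=np.where((l==i).any(1))[0][-1]
def sub(r,i,s):
    row=g[r];a=row[i-3*s:i+4*s:s] ;mid=(a[0]+a[-1])/2
    for k in range(6):
        if (a[k]-mid)*(a[k+1]-mid)<=0 and a[k]!=a[k+1]: return i+s*(k-3+(a[k]-mid)/(a[k]-a[k+1]))
L=[];R=[]
for r in range(rb-22,rb-1):
    x=np.where(l[r]==i)[0];L.append((r,sub(r,x[0],-1)));R.append((r,sub(r,x[-1],1)))
f=lambda P:np.polyfit(*np.array([p for p in P if p[1]]).T,1)
pl,pr=f(L),f(R); r=rb+.5
print("edge",r,np.polyval(pl,r),np.polyval(pr,r),"guide top",wid((np.polyval(pl,r),r),(np.polyval(pr,r),r),.11))
# screws
m=((hsv[...,0]>17)&(hsv[...,0]<30)&(hsv[...,1]>130)&(hsv[...,2]>150)).astype(np.uint8);m[200:]=0;m[:int(r)]=0
nn,l,st,ce=cv2.connectedComponentsWithStats(m)
S=[ce[k] for k in range(1,nn) if 100<st[k,4]<500 and 12<st[k,2]<30 and (ce[k][0]<200 or ce[k][0]>320)]
print(S); 
if len(S)==2: print("screws",wid(S[0],S[1],.15))
E
for n in w12 w13 w14; do python3 gm.py $n; done
```

```text
edge 107.5 112.69711310802901 392.8125182502852 guide top [0.58162578 0.09326683 0.06109623]
[array([111.41052632, 132.10175439]), array([394.42758621, 133.43793103])]
screws [0.56789421 0.09380351 0.01759236]
edge 129.5 115.00485951175568 390.6604783578938 guide top [0.58141429 0.09330993 0.06041858]
[array([112.82374101, 148.02517986]), array([393.53790614, 149.23104693])]
screws [0.56791531 0.09373138 0.01753899]
edge 132.5 115.55273777794491 390.53455834802793 guide top [0.58171345 0.09327832 0.0589783 ]
[array([112.06405694, 151.3202847 ]), array([394.42599278, 152.49458484])]
screws [0.56787132 0.09375963 0.01759871]
```

```bash
python3 -m crank '[[10,0.5,0,-0.5,0,0,0],[10,0.3,0,-1,0,0,0],[10,0.3,0,-1,0,0,0],[10,0.3,0,-1,0,0,0],[10,0.3,0,-1,0,0,0]]' 60
python3 - <<'E'
from strip import *
o=get_obs();print(o['tool_pos'],o['tool_rot'],o['force'],o['wrist_torque'],o['grip_width'])
c=snap("wrist","w15"); pickle.dump(c,open("w15.pkl","wb"))
E
python3 gm.py w15
```

```text
time_s: 16.4
tool_pos: [0.5227, 0.0944, 0.0993]
tool_rot: [-179.9, -0.1, -91.7]
force: [-5.6, 0.2, -3.1]
grip_width: 0.0278
[0.52267288 0.09437468 0.09928179] [-1.79941693e+02 -1.42655291e-01 -9.17431973e+01] [-5.58504978  0.23019623 -3.07382435] [-0.01293572  1.72492104 -0.01089872] 0.02782866718451387
edge 133.5 115.27307586303824 390.89895765450837 guide top [0.58172163 0.09328245 0.05861   ]
[array([111.55357143, 152.10714286]), array([395.01398601, 153.43706294])]
screws [0.56789923 0.09376664 0.01761165]
```

```bash
python3 - <<'E'
from strip import *
for i in range(5):
    c=snap("wrist","w16"); o=get_obs();print(o['time_s'],o['tool_pos'],o['force'],o['grip_width'],abs(o['joint_velocities']).max())
pickle.dump(c,open("w16.pkl","wb"))
snap("side","s16");snap("top","t16")
sj=plane(c,255.8,183,.043);th=np.radians(1.8);d=sj[:2]-[.6098,.0919]
print("jaw guess row183 -> tip x",d[0]*np.cos(th)-d[1]*np.sin(th)+.075,"y",d[0]*np.sin(th)+d[1]*np.cos(th))
a,b=cv2.imread("pics/t0.png") if 0 else cv2.imread("pics/top0.png"),cv2.imread("pics/t16.png")
E
python3 gm.py w16
```

```text
16.5 [0.52269376 0.0944108  0.09929875] [-5.58483724 -0.11562229 -3.91263624] 0.027669097350110885 0.20102080191103835
16.55 [0.52268128 0.09441505 0.09929735] [-4.57368668  0.21617301 -3.95827942] 0.027594175958194866 0.11052007729625231
16.6 [0.52268807 0.09438211 0.09928716] [-4.23028993 -0.60047827 -3.98855797] 0.027346610241854925 0.06964838719812483
16.65 [0.52266848 0.09440981 0.09928757] [-4.93401105 -0.18675375 -3.75423825] 0.027826769291750486 0.05923803546496054
16.7 [0.52269725 0.09440342 0.09930246] [-5.07794066  0.04339108 -3.19659453] 0.027633929980799467 0.06256278106455937
jaw guess row183 -> tip x 0.02277470916978864 y -0.0006742867583875357
edge 133.5 115.27264329827558 390.8930821420059 guide top [0.58172139 0.09328385 0.05860457]
[array([111.54448399, 152.13879004]), array([395.02816901, 153.36971831])]
screws [0.56791023 0.09376463 0.01762055]
```

View pics/w16.png

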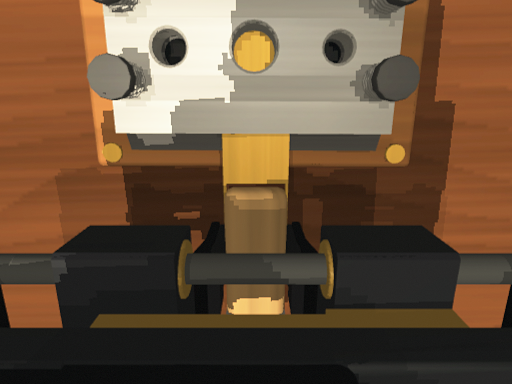

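View pics/s16.png

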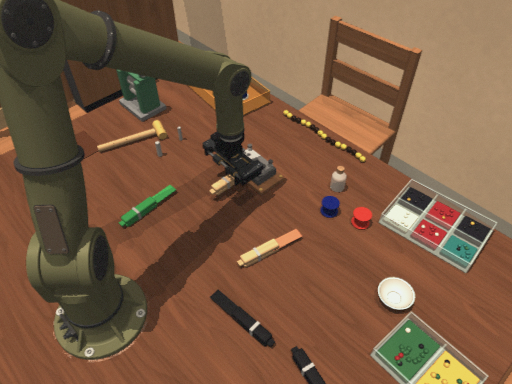

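The hole (253,50) is filled with brass, the strip is centred, the arm is still, and the bystanders are where they were in the first side view.

```bash
python3 -c "
from cell import *
print(sign_off())"
```

```text
the job is handed in; nothing more can be done
None
```

I picked up the brass clamp and eased its strip into the front of the cutter. I handed the job in with the clamp still held at a 60 N grip setting; `sign_off()` gave no verdict.

| Last check | Measured | Needed |
|---|---|---|
| Strip end, cutter x | about +22 mm | 12.5 to 28 mm |
| Strip off centre, cutter y | about −0.7 mm | within 5.5 mm |
| Square to the cutter | under 0.5° at the last strip measurement, during insertion | within 0.10 rad (5.7°) |
| Guide plate lift | about 2.5 to 3.6 mm | 1 to 4.5 mm |
| Force on the tool | about 5 N back along the feed, plus 2–3 N down beyond the clamp's weight | over 3 N between clamp and cutter |

- **Coverage and stillness:** the last wrist picture showed the big hole filled with brass. Tool position held within 0.1 mm over the last readings, at about 17 s of the 45 s allowed.
- **Bystanders:** in the last side view, the copper clamp and the other things looked unmoved by eye; I did not measure them.

- **Corrected on the way:** the arm sagged about 3 mm and tilted 1–2° during the push-in. At full depth I had the strip too high, with the guide plate up about 4 to 5 mm. I lowered it until part of the load went onto the die plate.
- **Uncertain:** the plate lift comes from a single view that reads roughly 1 mm high. Strip tilt could not be measured directly at the end because too little strip was visible. I judged it level because it sat between the two plates.

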